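Lay out offcuts by length on the staging board

TASK

Lay the four loose wooden offcuts on the plywood staging board in order of length, one flat on each black cross, with the shortest at the end of the row beside the red block and the longest at the other end. Centre each piece on its cross and line it up with the cross's long line. Leave the marker pen where it lies.

Things in the scene. Friction and masses are not known exactly. Their poses are not given: they have to be found in the camera images.
- offcut_90: loose wooden offcut, dull grey-brown, 90 mm long, 45 mm wide, 20 mm thick, lying flat; origin at the centre of its underside; y runs along its length, x across its width, z up
- offcut_130: loose wooden offcut, pale, 130 mm long, 40 mm wide, 38 mm thick, lying flat; origin at the centre of its underside; y runs along its length, x across its width, z up
- offcut_200: loose wooden offcut, light tan, 200 mm long, 60 mm wide, 18 mm thick, lying flat; origin at the centre of its underside; y runs along its length, x across its width, z up
- offcut_240: loose wooden offcut, orange-brown, 240 mm long, 30 mm wide, 30 mm thick, lying flat; origin at the centre of its underside; y runs along its length, x across its width, z up
- mark_1: black cross painted on the plywood staging board, first from the board's +y (left) end; the four marks stand in a row 78 mm apart along the board's y. The board (260 x 370 mm) is fixed, 12 mm thick, on the bench (z = 0), so its top is at z = 0.012. Origin at the centre of the cross, on the board's top; x along its long line (250 x 7 mm), y along its short line (44 x 7 mm), z up; no thickness to speak of
- mark_2: black cross painted on the plywood staging board, second from the left; the four marks stand in a row 78 mm apart along the board's y. The board (260 x 370 mm) is fixed, 12 mm thick, on the bench (z = 0), so its top is at z = 0.012. Origin at the centre of the cross, on the board's top; x along its long line (250 x 7 mm), y along its short line (44 x 7 mm), z up; no thickness to speak of
- mark_3: black cross painted on the plywood staging board, third from the left; the four marks stand in a row 78 mm apart along the board's y. The board (260 x 370 mm) is fixed, 12 mm thick, on the bench (z = 0), so its top is at z = 0.012. Origin at the centre of the cross, on the board's top; x along its long line (250 x 7 mm), y along its short line (44 x 7 mm), z up; no thickness to speak of
- mark_4: black cross painted on the plywood staging board, last, at the board's -y (right) end; the four marks stand in a row 78 mm apart along the board's y. The board (260 x 370 mm) is fixed, 12 mm thick, on the bench (z = 0), so its top is at z = 0.012. Origin at the centre of the cross, on the board's top; x along its long line (250 x 7 mm), y along its short line (44 x 7 mm), z up; no thickness to speak of
- red_block: red-painted block, 55 x 22 x 18 mm, fixed on the staging board near one end of the row of marks (either end; a like grey block stands at the other end). It is 54 mm beyond the end mark along the row and 85 mm off the row's centre line on the side away from the robot; the mark nearest to it (about 0.10 m away) takes the shortest piece. Origin at the centre of its underside
- marker_pen: red-and-white marker pen lying on the bench between the board and the offcuts, 135 mm long, 17 mm thick; bystander, leave alone; origin at the centre of its underside, y along its length
Things that resemble listed ones, but are neither listed nor needed, are in the scene too. What is shaped like the offcut_130 but blue is not meant.

How it is judged:
At the end, for the whole second after the job is handed in: From the end mark by the red block, the 90, 130, 200 and 240 mm pieces lie on the four marks in that order, each centred within 15 mm (from above) and its length within 0.15 rad of the long line, right side up, flat on the board, released and at rest (((horizontal distance between red_block and mark_1 below 0.14 m and horizontal distance between offcut_90 and mark_1 below 0.015 m and angle between the y axis of offcut_90 and the x axis of mark_1, either way round below 0.15 rad and horizontal distance between offcut_130 and mark_2 below 0.015 m and angle between the y axis of offcut_130 and the x axis of mark_2, either way round below 0.15 rad and horizontal distance between offcut_200 and mark_3 below 0.015 m and angle between the y axis of offcut_200 and the x axis of mark_3, either way round below 0.15 rad and horizontal distance between offcut_240 and mark_4 below 0.015 m and angle between the y axis of offcut_240 and the x axis of mark_4, either way round below 0.15 rad) or (horizontal distance between red_block and mark_4 below 0.14 m and horizontal distance between offcut_90 and mark_4 below 0.015 m and angle between the y axis of offcut_90 and the x axis of mark_4, either way round below 0.15 rad and horizontal distance between offcut_130 and mark_3 below 0.015 m and angle between the y axis of offcut_130 and the x axis of mark_3, either way round below 0.15 rad and horizontal distance between offcut_200 and mark_2 below 0.015 m and angle between the y axis of offcut_200 and the x axis of mark_2, either way round below 0.15 rad and horizontal distance between offcut_240 and mark_1 below 0.015 m and angle between the y axis of offcut_240 and the x axis of mark_1, either way round below 0.15 rad)) and height (world z) of offcut_90 between 0.008 and 0.018 m and angle between each of offcut_90, offcut_130, offcut_200, offcut_240's own z axis and vertical below 0.1 rad and linear speed of each of offcut_90, offcut_130, offcut_200, offcut_240 below 0.02 m/s and height (world z) of offcut_130 between 0.008 and 0.018 m and height (world z) of offcut_200 between 0.008 and 0.018 m and height (world z) of offcut_240 between 0.008 and 0.018 m); the robot touches nothing.
It fails at once if the marker pen is moved by more than 30 mm (distance of marker_pen from where it was at the start of the episode above 0.03 m).
It also fails if it takes over 106 s, if anything falls off the work surface, if the arm or the gripper's body presses on something with over 40 N, if the wrist force passes 120 N, or if a joint passes its speed limit or range.

ROBOT

A 6-joint arm with a two-finger parallel gripper is mounted at the origin on the work surface; the furniture and walls round the work are solid. World frame = base frame: x ahead of the robot, y to its left, z up, the work surface at z = 0. Lengths are in m, angles in rad, forces in N, time in s.
With the tool pointing down it reaches from about 0.25 to 0.725 m from the base axis. Payload 4 kg.
Tool frame: the origin (TCP) lies midway between the tips of the shut fingers; the grasp point (between the pads) lies 19 mm behind it; z points along the fingers, y is the line along which they close (so a half turn about z gives the same grasp; the last joint's range is limited). The gripper opens to 85 mm and grips with 20 to 120 N. Pads are 22 mm wide; open, the fingers measure 114 mm over their backs; the gripper's body (76 mm by 85 mm) begins 54 mm behind the grasp point. The pads swing forward as they close: fully open they stand 13 mm farther back than shut.
Start: joints at [1.308, 0.241, 0.005, 1.335, 0, 1.571], TCP at [0.13, 0.483, 0.231] pointing down, gripper open.
Joint ranges: [-2.72, 2.72], [-1.05, 1.87], [-1.09, 1.28], [-1.99, 2.15], [-1.42, 1.44], [-3.14, 3.14]. Speed limits (rad/s): [2.79, 2.79, 3.14, 3.14, 3.14, 3.14].

INTERFACE

Orientations are given as a unit quaternion [x, y, z, w].
In Python, from workcell import status, camera, get_calibration, ticket gives the robot as it stands.
- The arm moves only by the shell command python3 -m creep 'ROWS' [OPENING]. ROWS is JSON, a list of rows, each a list of 6 numbers: the shift along the world's x, y, z in cm, then the turn, a rotation vector about the world's x, y, z in degrees. A call has 1 to 8 rows; each row shifts and turns the commanded pose from where the row before left it; what a row does not reach is not made up. A row lasts 1/10 s, in which the tool goes at most 50 mm and 8.59 degrees, less where a joint would pass 70% of its speed; a pose out of reach is approached as far as the arm can. A call is refused whole if a number of a shift passes 5 or a number of a turn 8.59, either way. A call with a gripper value outside its range is refused whole. OPENING is the opening, from -1 (shut) to 1 (fully open), so that 0 is half open, set as the call begins (- or left out, the last holds). The fingers move at their own pace and stop on an object; the grip force is fixed at half the most. Time passes only in rows, so rows that do not move let the fingers close. It gives the time, the measured TCP pose, the force, the opening and the grip force at its end, in the units of the state.
- status.get_obs(): the state, without advancing time (a new reading comes with each control period).
- camera(name): name is "scene" or "top" or "wrist"; returns the picture (400x640x3 uint8, red, green, blue); there is no depth.
- get_calibration(name): a dict with "fx", "fy", "cx", "cy" (pixels), "k1" (the pictures are not rectified: a ray, as slopes to the right and down, at radius r is drawn at 1 + k1 r^2 times it, then the intrinsics apply), "rvec" (rotation vector, rad) and "tvec" (3), from world to camera coordinates, as OpenCV has them; the wrist camera has in their place "tool_from_camera" (4x4, takes a point from camera to tool coordinates, whose origin is the TCP and whose axes are the flange's). Camera axes: x right, y down, z forward; pixel columns grow to the right and rows downward; lengths in m; the calibration is good to about 2 mm. A picture is of the moment at which its call begins: read the wrist's pose just before it. get_calibration takes no time and is no camera call.
- ticket.job_done(): hands the job in; it is judged then, once.
The state is a dict: "clock": time; "joint_pos": joint angles; "joint_vel": joint speeds; "tau": joint torques, N m; "eef_pos": TCP position; "tool_rot": TCP orientation; "ft_force": force on the tool from outside, world axes, zero at the start; "ft_torque": the same for the moment, N m; "grip_width": finger opening in m; "grasp_force": force on a finger pad.
Only numpy, scipy, OpenCV 4.12 (cv2) and the standard library are available. Lean on these libraries where they do the work, as an engineer would, in place of code of your own. Each camera call takes 0.05 s, during which the arm holds its last target. There are 200 camera calls.

## Working session

There is one attempt and no reset: what is moved stays moved. The work goes in short steps, Python scripts to look and compute and a shell command to move; the robot and the scene stay as the last step left them, time stands still between calls to the robot, and variables do not carry over. Pictures are saved under pics/ and viewed, at most 14 in all, crops included, and the job is handed in when it is done.

```bash
mkdir -p pics; ls; cat > h.py <<'E'
import numpy as np, cv2
from workcell import status, camera, get_calibration, ticket
from scipy.spatial.transform import Rotation as R
def cam(name):
    c=get_calibration(name)
    if name=="wrist":
        o=status.get_obs(); T=np.eye(4); T[:3,:3]=R.from_quat(o["tool_rot"]).as_matrix(); T[:3,3]=o["eef_pos"]
        M=T@np.array(c["tool_from_camera"]); return c,M[:3,:3],M[:3,3]
    Rm=R.from_rotvec(c["rvec"]).as_matrix(); return c,Rm.T,-Rm.T@np.array(c["tvec"])
def px2w(cm,pts,z):
    c,Rm,t=cm; out=[]
    for u,v in np.atleast_2d(pts):
        d=np.array([(u-c["cx"])/c["fx"],(v-c["cy"])/c["fy"]]); s=d.copy()
        for _ in range(20): s=d/(1+c["k1"]*(s@s))
        w=Rm@np.array([s[0],s[1],1]); out.append((t+w*(z-t[2])/w[2])[:2])
    return np.array(out)
def save(name,f):
    im=camera(name); cv2.imwrite(f,im[:,:,::-1]); return im
E
python3 - <<'E'
from h import *
for n in("top","scene"):
    save(n,f"pics/{n}0.png"); c,Rm,t=cam(n); print(n,t,Rm[:,2],c["fx"])
o=status.get_obs();print(o)
E
```

```text
pics
top [ 0.3666468  -0.00632581  1.15514406] [ 0.07140483  0.01176787 -0.997378  ] 362.7295892682927
scene [-0.54274902 -0.59363693  0.61476154] [ 0.76141709  0.45696187 -0.45981504] 448.6009418181412
{'clock': 0.1, 'joint_pos': array([1.30797117e+00, 2.41343108e-01, 3.85865815e-03, 1.33518282e+00,
       6.28521117e-06, 1.57079416e+00]), 'joint_vel': array([ 0.00099538, -0.00033513,  0.00186416,  0.00038018, -0.00105645,
       -0.00170582]), 'tau': array([-3.17366766e-04, -3.73137546e+01,  2.53009969e+01,  1.08565640e-02,
       -3.82072119e-05, -2.38538746e-06]), 'eef_pos': array([0.12975779, 0.48229063, 0.23049912]), 'tool_rot': array([ 1.31033540e-01,  9.91377494e-01, -9.26993737e-04, -1.25695713e-04]), 'ft_force': array([ 0.70490508, -0.5905936 , -0.83188155]), 'ft_torque': array([-0.00377902,  0.01313077,  0.03515062]), 'grasp_force': 0.0, 'grip_width': 0.08547310564215257}
```

```bash
python3 - <<'E'
import cv2
a=cv2.imread("pics/top0.png");cv2.imwrite("pics/top0b.png",cv2.resize(a,(800,500),interpolation=cv2.INTER_CUBIC))
E
```

```text
(no output)
```

View pics/top0b.png

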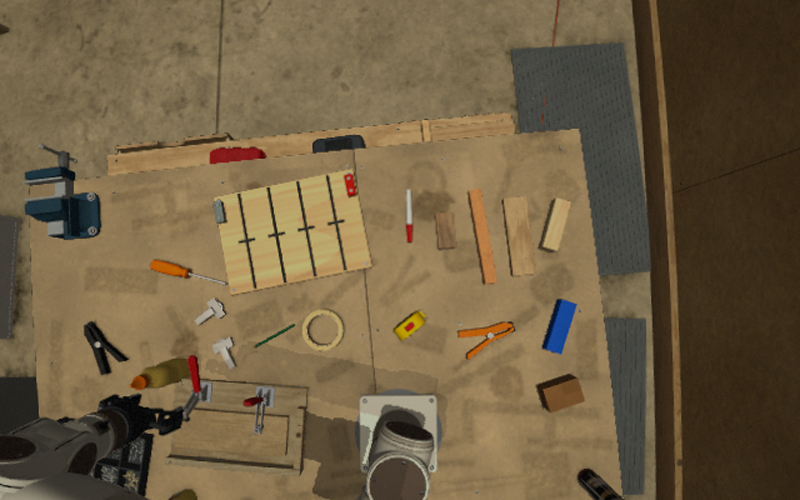

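View pics/scene0.png

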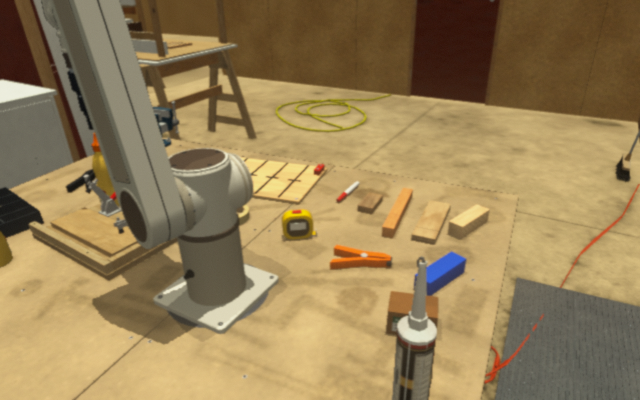

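The top view shows the board at upper left, with red block at its right (-y) end at (351,185), and the pen at (409,215). The four offcuts lie to the right at about (446,230), (482,237), (519,236) and (556,225). So 90→mark_4, 130→mark_3, 200→mark_2 and 240→mark_1. I'll enlarge both areas.

```bash
python3 - <<'E'
import cv2
a=cv2.imread("pics/top0.png")
cv2.imwrite("pics/c1.png",cv2.resize(a[130:240,165:305],None,fx=5,fy=5,interpolation=cv2.INTER_CUBIC))
cv2.imwrite("pics/c2.png",cv2.resize(a[140:240,315:465],None,fx=5,fy=5,interpolation=cv2.INTER_CUBIC))
E
```

```text
(no output)
```

View pics/c1.png

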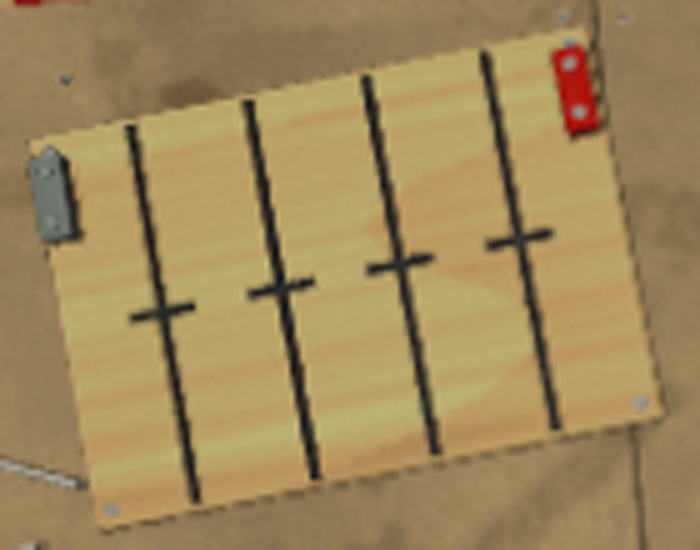

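View pics/c2.png

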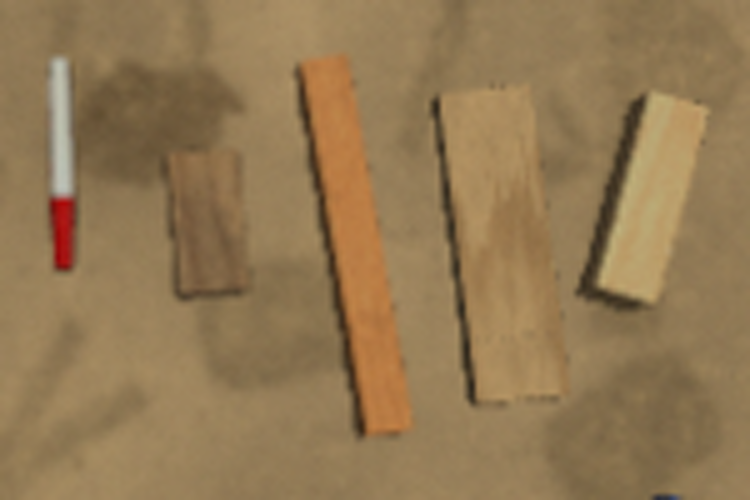

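The crops show the mark centres (162,314), (281,289), (400,264) and (519,239) in c1. In c2, the offcut top faces centre at about (209,222), (355,246), (503,245) and (652,198), and the pen spans (60,57)-(64,268).

```bash
python3 - <<'E'
from h import *
c=cam("top")
def f(p,off): return (np.array(p)+.5)/5-.5+np.array(off)
M={1:[(162,314),(131,127),(196,502)],2:[(281,289),(249,100),(316,479)],3:[(400,264),(367,75),(436,454)],4:[(519,239),(486,53),(556,429)]}
for k,p in M.items():
    w=px2w(c,f(p,(165,130)),.012); d=w[1]-w[2]; print("mark",k,w[0].round(4),((w[1]+w[2])/2).round(4),np.degrees(np.arctan2(d[1],d[0])).round(1),np.linalg.norm(d).round(3))
O={90:(.02,[(170,152),(240,150),(246,290),(180,294)]),240:(.03,[(300,64),(346,56),(410,430),(362,434)]),200:(.018,[(440,94),(530,87),(567,397),(474,402)]),130:(.038,[(649,91),(708,106),(656,304),(596,289)])}
for k,(z,p) in O.items():
    w=px2w(c,f(p,(315,140)),z); d=w[0]+w[1]-w[2]-w[3]; print(k,w.mean(0).round(4),np.degrees(np.arctan2(d[1],d[0])).round(1),(np.linalg.norm(d)/2).round(3))
w=px2w(c,f([(60,57),(64,268)],(315,140)),.012);print("pen",w.round(3))
w=px2w(c,f([(577,90)],(165,130)),.03);print("red",w.round(3))
print(R.from_quat(status.get_obs()["tool_rot"]).as_matrix().round(3)); print(get_calibration("wrist")["tool_from_camera"])
E
```

```text
mark 1 [0.4862 0.3849] [0.4869 0.3844] 10.8 0.246
mark 2 [0.5013 0.3079] [0.5021 0.3073] 10.7 0.249
mark 3 [0.5165 0.2313] [0.5173 0.2307] 10.6 0.248
mark 4 [0.5316 0.1551] [0.5314 0.1542] 10.5 0.246
90 [ 0.5069 -0.1235] 2.2 0.089
240 [ 0.4902 -0.2131] 8.2 0.236
200 [ 0.491  -0.3093] 4.8 0.197
130 [ 0.5174 -0.3989] -17.0 0.13
pen [[ 0.615 -0.031]
 [ 0.479 -0.032]]
red [[0.623 0.116]]
[[-0.966  0.26  -0.   ]
 [ 0.26   0.966 -0.002]
 [ 0.    -0.002 -1.   ]]
[[-9.42301880e-05 -9.48635744e-01 -3.16370379e-01  8.19748174e-02]
 [ 9.99999414e-01 -4.30724107e-04  9.93677577e-04 -5.34468949e-04]
 [-1.07890642e-03 -3.16370099e-01  9.48635228e-01 -1.42144917e-01]
 [ 0.00000000e+00  0.00000000e+00  0.00000000e+00  1.00000000e+00]]
```

```bash
python3 -m creep '[[2,-4.4,0,0,0,2.5],[2,-4.4,0,0,0,2.5],[2,-4.4,0,0,0,2.5],[2,-4.4,0,0,0,2.5],[2,-4.4,0,0,0,2.5],[2,-4.4,0,0,0,2.5],[2,-4.4,0,0,0,2.5],[2,-4.4,0,0,0,2.5]]' 1
python3 -m creep '[[2,-4.4,0,0,0,0],[2,-4.4,0,0,0,0],[2,-4.4,0,0,0,0],[2,-4.4,0,0,0,0],[2,-4.4,0,0,0,0],[2,-4.4,0,0,0,0],[2,-4.4,0,0,0,0],[2,-4.4,0,0,0,0]]'
```

```text
clock: 0.9
eef_pos: [0.29, 0.129, 0.2313]
tool_rot: [-0.044, 0.999, 0.0, 0.0]
ft_force: [2.3, 1.1, -0.0]
grip_width: 0.0855
grasp_force: 0.0
clock: 1.7
eef_pos: [0.45, -0.2232, 0.2308]
tool_rot: [-0.043, 0.999, 0.0, -0.0]
ft_force: [1.2, 0.2, 0.9]
grip_width: 0.0857
grasp_force: 0.0
```

```bash
python3 -m creep '[[2.05,-4.3,-1,0,0,0],[2.05,-4.3,-1,0,0,0],[0,0,-4.5,0,0,0],[0,0,-4.5,0,0,0],[0,0,-4,0,0,0],[0,0,-3,0,0,0],[0,0,-2.5,0,0,0]]'
python3 -m creep '[[0,0,-1.5,0,0,0],[0,0,-1.2,0,0,0],[0,0,0,0,0,0]]'
```

```text
clock: 2.4
eef_pos: [0.4893, -0.3063, 0.0233]
tool_rot: [-0.043, 0.999, 0.001, -0.002]
ft_force: [0.4, 0.5, -0.4]
grip_width: 0.0856
grasp_force: 0.0
clock: 2.7
eef_pos: [0.4894, -0.3062, -0.0028]
tool_rot: [-0.043, 0.999, 0.001, -0.002]
ft_force: [0.9, 0.3, 0.2]
grip_width: 0.0855
grasp_force: 0.0
```

```bash
python3 - <<'E'
from h import *
save("wrist","pics/w1.png")
E
```

```text
(no output)
```

View pics/w1.png

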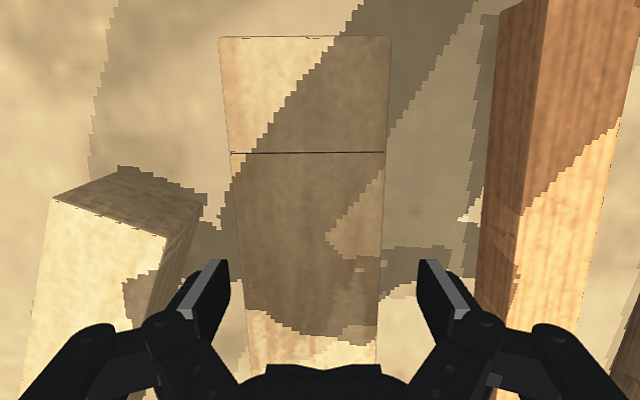

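The wrist view shows both fingers straddling the 200 piece. Its far edge runs (219,37)-(391,38).

```bash
python3 - <<'E'
from h import *
w=px2w(cam("wrist"),[(219,38),(391,38),(231,153),(385,152)],.018);print(w.round(4), (w[:2].mean(0)-.1*np.array([np.cos(.084),np.sin(.084)])).round(4))
E
python3 -m creep '[[0,0,0,0,0,0],[0,0,0,0,0,0],[0,0,0,0,0,0],[0,0,0,0,0,0],[0,0,0,0,0,0],[0,0,0,0,0,0],[0,0,0,0,0,0]]' -1
```

```text
[[ 0.3956 -0.3508]
 [ 0.3905 -0.2923]
 [ 0.435  -0.3468]
 [ 0.4296 -0.2886]] [ 0.2934 -0.3299]
clock: 3.45
eef_pos: [0.4923, -0.3081, 0.0012]
tool_rot: [-0.043, 0.999, -0.001, 0.002]
ft_force: [0.5, -0.2, 5.6]
grip_width: 0.0581
grasp_force: 66.8
```

```bash
python3 -m creep '[[0,0,3,0,0,0],[0,0,4,0,0,0],[0,0,4,0,0,0],[0,4.5,0,0,0,0],[0,4.7,0,0,0,0],[0,4.7,0,0,0,0],[0,4.7,0,0,0,0],[0,4.7,0,0,0,0]]'
python3 -m creep '[[0.2,4.7,0,0,0,1],[0.2,4.7,0,0,0,1],[0.2,4.7,0,0,0,1],[0.2,4.7,0,0,0,1],[0.2,4.7,0,0,0,1],[0,4.7,0,0,0,0.8],[0,4.7,0,0,0,0],[0,4.7,0,0,0,0]]'
python3 -m creep '[[0,0,0,0,0,0],[0,0,0,0,0,0]]'
```

```text
clock: 4.25
eef_pos: [0.4902, -0.0723, 0.1094]
tool_rot: [-0.043, 0.999, 0.0, -0.0]
ft_force: [1.4, 0.2, -1.5]
grip_width: 0.0584
grasp_force: 65.9
clock: 5.05
eef_pos: [0.5001, 0.3036, 0.1092]
tool_rot: [-0.094, 0.996, -0.0, -0.0]
ft_force: [0.8, -1.1, -1.6]
grip_width: 0.0583
grasp_force: 65.9
clock: 5.25
eef_pos: [0.4999, 0.3027, 0.1087]
tool_rot: [-0.095, 0.995, -0.0, -0.001]
ft_force: [-0.0, -0.7, -2.3]
grip_width: 0.0583
grasp_force: 65.9
```

```bash
python3 -m creep '[[0.2,0.5,-2,0,0,0],[0,0,-4,0,0,0],[0,0,-2,0,0,0],[0,0,-0.8,0,0,0],[0,0,-0.5,0,0,0],[0,0,0,0,0,0],[0,0,0,0,0,0]]'
```

```text
clock: 5.95
eef_pos: [0.504, 0.307, 0.0177]
tool_rot: [-0.093, 0.996, 0.001, 0.001]
ft_force: [-0.4, 0.1, -1.2]
grip_width: 0.0581
grasp_force: 65.8
```

```bash
python3 -m creep '[[-0.1,0,-0.3,0,0,0],[0,0,-0.1,0,0,0],[0,0,0,0,0,0]]'
python3 -m creep '[[0,0,0,0,0,0],[0,0,0,0,0,0],[0,0,0,0,0,0],[0,0,0,0,0,0]]' 0.66
python3 -m creep '[[0,0,3,0,0,0],[0,0,4,0,0,0],[0,0,4,0,0,0],[0,-4.5,0,0,0,0],[0,-4.7,0,0,0,0],[0,-4.7,0,0,0,0],[0,-4.7,0,0,0,0],[0,-4.7,0,0,0,-2]]'
python3 -c "
from h import *
a=save('top','pics/top1.png')
cv2.imwrite('pics/c3.png',cv2.resize(a[130:240,165:305,::-1],None,fx=5,fy=5,interpolation=cv2.INTER_CUBIC))"
```

```text
clock: 6.25
eef_pos: [0.5024, 0.3072, 0.0134]
tool_rot: [-0.094, 0.996, 0.0, 0.001]
ft_force: [-1.2, -0.1, 2.8]
grip_width: 0.0583
grasp_force: 66.5
clock: 6.65
eef_pos: [0.5019, 0.3068, 0.0122]
tool_rot: [-0.094, 0.996, -0.0, -0.0]
ft_force: [0.3, -0.2, 0.2]
grip_width: 0.0711
grasp_force: 0.0
clock: 7.45
eef_pos: [0.5017, 0.0722, 0.1224]
tool_rot: [-0.076, 0.997, -0.0, 0.0]
ft_force: [0.3, -0.9, 0.6]
grip_width: 0.071
grasp_force: 0.0
```

View pics/c3.png

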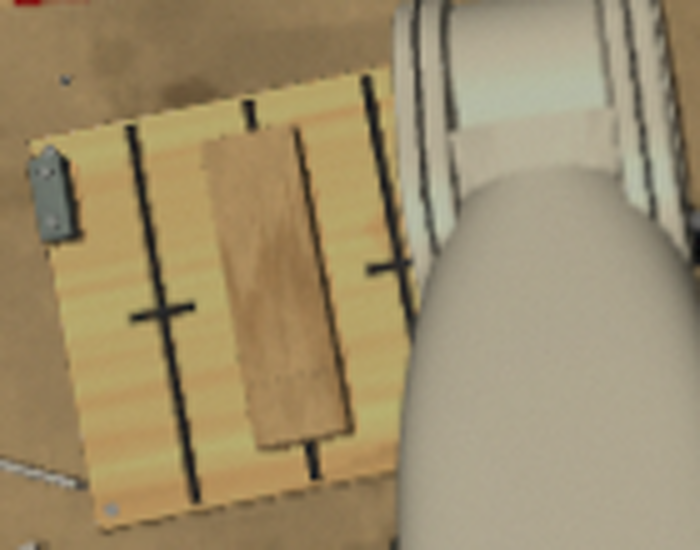

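The 200 piece lies centred and aligned on mark 2: its top centre is about (278,288) against the cross at (281,289). Next is the 240.

```bash
python3 -m creep '[[-0.2,-4.75,0,0,0,0],[-0.2,-4.75,0,0,0,0],[-0.2,-4.75,0,0,0,0],[-0.2,-4.75,0,0,0,0],[-0.2,-4.75,0,0,0,0],[-0.2,-4.75,0,0,0,0],[0,0,-3,0,0,0],[0,0,-4,0,0,0]]'
python3 -m creep '[[0,0,-2.5,0,0,0],[0,0,-1.6,0,0,0],[0,0,-0.5,0,0,0],[0,0,0,0,0,0]]'
python3 -m creep '[[0,0,0,0,0,0],[0,0,0,0,0,0],[0,0,0,0,0,0],[0,0,0,0,0,0],[0,0,0,0,0,0],[0,0,0,0,0,0],[0,0,0,0,0,0],[0,0,0,0,0,0]]' -1
```

```text
clock: 8.3
eef_pos: [0.4922, -0.2142, 0.0538]
tool_rot: [-0.074, 0.997, -0.002, 0.003]
ft_force: [0.7, 0.0, -1.0]
grip_width: 0.0711
grasp_force: 0.0
clock: 8.7
eef_pos: [0.4895, -0.2108, 0.0057]
tool_rot: [-0.076, 0.997, 0.0, -0.001]
ft_force: [1.5, 0.3, -0.2]
grip_width: 0.0712
grasp_force: 0.0
clock: 9.5
eef_pos: [0.4912, -0.2118, 0.0079]
tool_rot: [-0.076, 0.997, -0.001, 0.001]
ft_force: [-0.0, -0.9, 5.8]
grip_width: 0.0288
grasp_force: 60.4
```

```bash
python3 -m creep '[[0,0,3,0,0,0],[0,0,4,0,0,0],[0,0,4,0,0,0],[0,4.5,0,0,0,0],[0,4.7,0,0,0,0],[0,4.7,0,0,0,0],[0,4.7,0,0,0,0],[0,4.7,0,0,0,0]]'
python3 -m creep '[[0,4.7,0,0,0,1],[0,4.7,0,0,0,1],[0,4.7,0,0,0,0],[0,4.7,0,0,0,0],[0,4.7,0,0,0,0],[0,4.7,0,0,0,0],[0,4.7,0,0,0,0],[-0.4,3.5,0,0,0,0]]'
python3 -m creep '[[0,0,-3,0,0,0],[0,0,-3,0,0,0],[0,0,-2,0,0,0],[0,0,0,0,0,0],[0,0,0,0,0,0]]'
```

```text
clock: 10.3
eef_pos: [0.4892, 0.0236, 0.1163]
tool_rot: [-0.076, 0.997, 0.0, -0.0]
ft_force: [0.9, 0.6, -1.1]
grip_width: 0.0292
grasp_force: 59.8
clock: 11.1
eef_pos: [0.4853, 0.3887, 0.1159]
tool_rot: [-0.094, 0.996, 0.0, -0.0]
ft_force: [0.8, 0.3, -1.5]
grip_width: 0.0289
grasp_force: 59.8
clock: 11.6
eef_pos: [0.4855, 0.3856, 0.0361]
tool_rot: [-0.094, 0.996, -0.0, -0.001]
ft_force: [-1.0, 1.3, -1.7]
grip_width: 0.0287
grasp_force: 59.8
```

```bash
python3 -m creep '[[0.1,-0.1,-1.2,0,0,0],[0,0,-0.3,0,0,0],[0,0,-0.2,0,0,0],[0,0,0,0,0,0]]'
python3 -m creep '[[0,0,0,0,0,0],[0,0,0,0,0,0],[0,0,0,0,0,0],[0,0,0,0,0,0]]' 0.1
python3 -m creep '[[0,0,3,0,0,0],[0,0,4,0,0,0],[0,0,4,0,0,0],[0,-4.5,0,0,0,0],[0,-4.7,0,0,0,0],[0,-4.7,0,0,0,0],[0,-4.7,0,0,0,0],[0,-4.7,0,0,0,0]]'
```

```text
clock: 12.0
eef_pos: [0.4872, 0.3849, 0.02]
tool_rot: [-0.093, 0.996, 0.0, 0.0]
ft_force: [-1.2, -0.2, -0.7]
grip_width: 0.0286
grasp_force: 60.0
clock: 12.4
eef_pos: [0.487, 0.385, 0.0195]
tool_rot: [-0.094, 0.996, 0.0, 0.0]
ft_force: [0.4, 0.5, -0.5]
grip_width: 0.047
grasp_force: 0.0
clock: 13.2
eef_pos: [0.4867, 0.1502, 0.1296]
tool_rot: [-0.094, 0.996, 0.0, 0.0]
ft_force: [0.4, -0.7, 0.8]
grip_width: 0.0471
grasp_force: 0.0
```

```bash
python3 -m creep '[[0.25,-4.6,0,0,0,-3.5],[0.25,-4.6,0,0,0,-3.5],[0.25,-4.6,0,0,0,-3.5],[0.25,-4.6,0,0,0,-3.5],[0.25,-4.6,0,0,0,-3.5],[0.25,-4.6,0,0,0,-3.5],[0.25,-4.6,0,0,0,-3.5],[0.25,-4.6,0,0,0,-3.3]]' 0.8
python3 -m creep '[[0.25,-4.6,0,0,0,0],[0.25,-4.6,0,0,0,0],[0.25,-4.6,0,0,0,0],[0.3,-4.3,0,0,0,0],[0,0,-3,0,0,0],[0,0,-3,0,0,0],[0,0,0,0,0,0]]'
python3 -c "
from h import *
save('wrist','pics/w2.png')"
```

```text
clock: 14.0
eef_pos: [0.5068, -0.2181, 0.1295]
tool_rot: [0.15, 0.989, -0.0, 0.0]
ft_force: [1.3, -0.2, 0.4]
grip_width: 0.0772
grasp_force: 0.0
clock: 14.7
eef_pos: [0.514, -0.3954, 0.0641]
tool_rot: [0.149, 0.989, 0.002, -0.004]
ft_force: [-0.7, 1.0, -0.3]
grip_width: 0.0769
grasp_force: 0.0
```

View pics/w2.png

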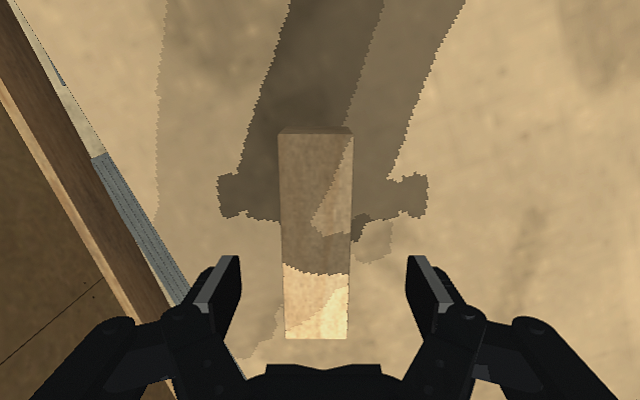

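The pale 130 piece sits between the fingers and is aligned. Its top face corners are (278,134), (352,134), (347,339) and (285,339).

```bash
python3 - <<'E'
from h import *
w=px2w(cam("wrist"),[(278,134),(352,134),(347,339),(285,339)],.038);d=w[2]+w[3]-w[0]-w[1];print(w.mean(0).round(4),np.degrees(np.arctan2(d[1],d[0])),np.linalg.norm(d)/2,status.get_obs()["eef_pos"])
E
```

```text
[ 0.5199 -0.4022] -17.234885661045478 0.13091928849206266 [ 0.51544387 -0.39594073  0.06674355]
```

```bash
python3 -m creep '[[0.3,-0.4,-2,0,0,0],[0,0,-2,0,0,0],[0,0,-1.1,0,0,0],[0,0,0,0,0,0]]'
python3 -m creep '[[0,0,0,0,0,0],[0,0,0,0,0,0],[0,0,0,0,0,0],[0,0,0,0,0,0],[0,0,0,0,0,0],[0,0,0,0,0,0],[0,0,0,0,0,0],[0,0,0,0,0,0]]' -1
```

```text
clock: 15.15
eef_pos: [0.52, -0.4004, 0.0179]
tool_rot: [0.148, 0.989, 0.0, -0.001]
ft_force: [-0.5, 0.4, -0.6]
grip_width: 0.077
grasp_force: 0.0
clock: 15.95
eef_pos: [0.5215, -0.402, 0.0202]
tool_rot: [0.148, 0.989, -0.001, 0.001]
ft_force: [-0.0, 0.9, 5.9]
grip_width: 0.0386
grasp_force: 62.7
```

```bash
python3 -m creep '[[0,0,3,0,0,0],[0,0,4,0,0,0],[0,0,4,0,0,0],[0,4.5,0,0,0,0],[0,4.7,0,0,0,0],[0,4.7,0,0,0,0],[0,4.7,0,0,0,0],[0,4.7,0,0,0,0]]'
python3 -m creep '[[0,4.7,0,0,0,3.5],[0,4.7,0,0,0,3.5],[0,4.7,0,0,0,3.5],[0,4.7,0,0,0,3.5],[0,4.7,0,0,0,3.5],[0,4.7,0,0,0,3.5],[0,4.7,0,0,0,3.5],[0,4.7,0,0,0,3.1]]'
python3 -m creep '[[-0.2,2.3,0,0,0,0],[0,0,-4,0,0,0],[0,0,-2.5,0,0,0],[0,0,0,0,0,0],[0,0,0,0,0,0]]'
```

```text
clock: 16.75
eef_pos: [0.5197, -0.1664, 0.1282]
tool_rot: [0.149, 0.989, 0.0, -0.0]
ft_force: [0.3, 0.8, -1.4]
grip_width: 0.0386
grasp_force: 61.9
clock: 17.55
eef_pos: [0.5198, 0.2096, 0.1282]
tool_rot: [-0.093, 0.996, -0.0, -0.0]
ft_force: [0.4, -0.7, -0.9]
grip_width: 0.0386
grasp_force: 62.0
clock: 18.05
eef_pos: [0.518, 0.2306, 0.0632]
tool_rot: [-0.092, 0.996, -0.0, -0.001]
ft_force: [-0.7, -0.5, 0.1]
grip_width: 0.039
grasp_force: 61.9
```

```bash
python3 -m creep '[[-0.1,0,-2,0,0,0],[0,0,-0.9,0,0,0],[0,0,-0.3,0,0,0],[0,0,-0.1,0,0,0],[0,0,0,0,0,0]]'
python3 -m creep '[[0,0,0,0,0,0],[0,0,0,0,0,0],[0,0,0,0,0,0],[0,0,0,0,0,0]]' 0.2
python3 -m creep '[[0,0,3,0,0,0],[0,0,4,0,0,0],[0,0,4,0,0,0],[0,-4.5,0,0,0,-3],[0,-4.7,0,0,0,-3],[0,-4.7,0,0,0,-2.4],[0,-4.7,0,0,0,0],[0,-4.7,0,0,0,0]]' 0.2
```

```text
clock: 18.55
eef_pos: [0.5179, 0.2307, 0.0322]
tool_rot: [-0.092, 0.996, 0.0, 0.001]
ft_force: [-2.3, -1.0, 4.8]
grip_width: 0.0385
grasp_force: 62.6
clock: 18.95
eef_pos: [0.5176, 0.2309, 0.0304]
tool_rot: [-0.092, 0.996, 0.0, 0.0]
ft_force: [0.5, -1.5, -0.8]
grip_width: 0.0511
grasp_force: 0.0
clock: 19.75
eef_pos: [0.5172, -0.0038, 0.1404]
tool_rot: [-0.019, 1.0, -0.0, 0.0]
ft_force: [0.9, -0.6, -0.1]
grip_width: 0.0512
grasp_force: 0.0
```

```bash
python3 -m creep '[[-0.3,-4,0,0,0,0],[-0.3,-4,0,0,0,0],[-0.4,-4,0,0,0,0],[0,0,-4,0,0,0],[0,0,-4,0,0,0],[0,0,-3,0,0,0],[0,0,0,0,0,0]]' 0.8
python3 -m creep '[[0,0,-1.5,0,0,0],[0,0,-1,0,0,0],[0,0,0,0,0,0]]'
python3 -m creep '[[0,0,0,0,0,0],[0,0,0,0,0,0],[0,0,0,0,0,0],[0,0,0,0,0,0],[0,0,0,0,0,0],[0,0,0,0,0,0],[0,0,0,0,0,0],[0,0,0,0,0,0]]' -1
```

```text
clock: 20.45
eef_pos: [0.5032, -0.1214, 0.0261]
tool_rot: [-0.018, 1.0, 0.001, -0.005]
ft_force: [-1.1, 0.1, -0.4]
grip_width: 0.0767
grasp_force: 0.0
clock: 20.75
eef_pos: [0.5071, -0.122, 0.0052]
tool_rot: [-0.019, 1.0, 0.0, -0.001]
ft_force: [0.4, 0.1, -0.5]
grip_width: 0.0768
grasp_force: 0.0
clock: 21.55
eef_pos: [0.5087, -0.1224, 0.0069]
tool_rot: [-0.019, 1.0, -0.0, 0.002]
ft_force: [-0.7, 0.4, 6.6]
grip_width: 0.0437
grasp_force: 62.1
```

```bash
python3 -m creep '[[0,0,3,0,0,0],[0,0,4,0,0,0],[0,0,4,0,0,0],[0.4,4.6,0,0,0,2],[0.4,4.6,0,0,0,2],[0.4,4.6,0,0,0,2],[0.4,4.6,0,0,0,2.4],[0.4,4.6,0,0,0,0]]'
python3 -m creep '[[0.4,4.6,0,0,0,0],[0,0,-4,0,0,0],[0,0,-3,0,0,0],[0,0,-0.5,0,0,0],[0,0,0,0,0,0],[0,0,0,0,0,0]]'
```

```text
clock: 22.35
eef_pos: [0.5272, 0.1095, 0.1156]
tool_rot: [-0.092, 0.996, -0.0, 0.0]
ft_force: [-0.7, -0.0, -0.9]
grip_width: 0.0433
grasp_force: 61.3
clock: 22.95
eef_pos: [0.5326, 0.1538, 0.0418]
tool_rot: [-0.091, 0.996, 0.0, 0.001]
ft_force: [0.6, 0.1, -0.8]
grip_width: 0.043
grasp_force: 61.3
```

```bash
python3 -m creep '[[0,0.1,-1.5,0,0,0],[0,0,-0.6,0,0,0],[0,0,-0.3,0,0,0],[0,0,0,0,0,0],[0,0,0,0,0,0]]'
python3 -m creep '[[0,0,0,0,0,0],[0,0,0,0,0,0],[0,0,0,0,0,0],[0,0,0,0,0,0]]' 0.3
python3 -m creep '[[0,0,3,0,0,0],[0,0,4,0,0,0],[0,0,4,0,0,0],[0,-4.5,0,0,0,0],[0,-4.7,0,0,0,0],[0,-4.7,0,0,0,0],[0,-4.7,0,0,0,0],[0,-4.7,0,0,0,0]]'
python3 -m creep '[[0,-4.7,0,0,0,0],[0,-4.7,0,0,0,0],[0,-4.7,0,0,0,0],[0,-4.7,0,0,0,0],[0,0,0,0,0,0],[0,0,0,0,0,0],[0,0,0,0,0,0],[0,0,0,0,0,0]]'
python3 -c "
from h import *
a=save('top','pics/top2.png')
cv2.imwrite('pics/c4.png',cv2.resize(a[130:240,165:305,::-1],None,fx=5,fy=5,interpolation=cv2.INTER_CUBIC))"
```

```text
clock: 23.45
eef_pos: [0.5322, 0.1546, 0.0189]
tool_rot: [-0.092, 0.996, 0.0, 0.001]
ft_force: [-3.8, -0.4, 8.9]
grip_width: 0.0432
grasp_force: 62.3
clock: 23.85
eef_pos: [0.5315, 0.1548, 0.0163]
tool_rot: [-0.092, 0.996, 0.0, 0.0]
ft_force: [0.4, -0.3, 0.1]
grip_width: 0.0554
grasp_force: 0.0
clock: 24.65
eef_pos: [0.5311, -0.0799, 0.1263]
tool_rot: [-0.092, 0.996, 0.0, 0.0]
ft_force: [0.8, 0.2, 0.7]
grip_width: 0.0554
grasp_force: 0.0
clock: 25.45
eef_pos: [0.5315, -0.2647, 0.1262]
tool_rot: [-0.093, 0.996, 0.0, -0.0]
ft_force: [-0.1, 0.2, 0.2]
grip_width: 0.0556
grasp_force: 0.0
```

View pics/c4.png

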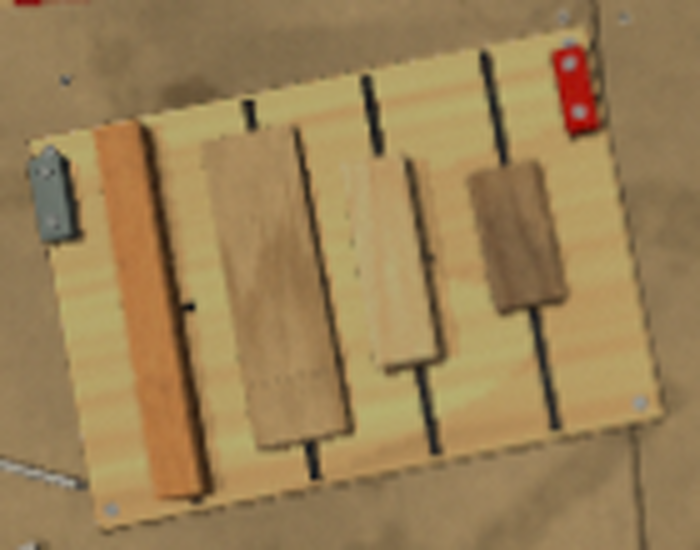

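All four pieces lie on their crosses. Checking numerically, with 240 at (95,128)-(204,492), 200 at (203,142)-(350,430), 130 at (352,160)-(440,360) and 90 at (470,174)-(567,298).

```bash
python3 - <<'E'
from h import *
c=cam("top")
O={240:(.042,[(95,128),(141,122),(204,492),(158,497)],(.4866,.3847)),200:(.03,[(203,142),(295,126),(351,432),(257,447)],(.5017,.3076)),130:(.05,[(350,163),(404,155),(440,358),(382,368)],(.5169,.231)),90:(.032,[(470,174),(540,161),(567,298),(498,312)],(.5315,.1546))}
for k,(z,p,m) in O.items():
    w=px2w(c,(np.array(p)+.5)/5-.5+[165,130],z); d=w[0]+w[1]-w[2]-w[3]; print(k,(w.mean(0)-m).round(4),np.degrees(np.arctan2(d[1],d[0])).round(1),(np.linalg.norm(d)/2).round(3))
E
```

```text
240 [ 0.0002 -0.0016] 10.7 0.236
200 [-0.0003 -0.0015] 10.9 0.197
130 [-0.0032 -0.0037] 9.8 0.129
90 [-0.0009 -0.0021] 11.3 0.089
```

```bash
python3 -c "
from workcell import ticket
print(ticket.job_done())"
```

```text
the job is handed in; nothing more can be done
None
```

I laid all four offcuts on their crosses in length order from the red block: 90 on mark_4, 130 on mark_3, 200 on mark_2, 240 on mark_1. By the top camera each is within about 5 mm and 1° of its cross. I handed the job in at about 25.5 s, never went down to the pen, and the judge returned no verdict.

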